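# Put the trimming spatula and the short bracket away in the cell tool tray

## Robot

A 6-joint arm with a two-finger parallel gripper is mounted at the origin on the work surface. World frame = base frame: x ahead of the robot, y to its left, z up, the work surface at z = 0. Lengths are in mm, angles in rad, forces in N, time in s.
With the tool pointing down it reaches from about 400 to 925 mm from the base axis. Payload 12.5 kg.
Tool frame: the origin (TCP) lies midway between the tips of the shut fingers; the grasp point (between the pads) lies 19 mm behind it; z points along the fingers, y is the line along which they close (so a half turn about z gives the same grasp; the last joint's range is limited). The gripper opens to 95 mm and grips with 3 to 60 N. Pads are 20 mm wide; open, the fingers measure 119 mm over their backs; the gripper's body (75 mm by 180 mm) begins 59 mm behind the grasp point.
Start: joints at [-1.32, 0.491, 1.559, -0, 1.092, -0.106], TCP at [218.322, -585.647, 214.661] pointing down, gripper open.
Joint ranges: [-3.1, 3.1], [-0.84, 2.19], [0.05, 2.79], [-1.13, 4.28], [0.06, 2.93], [-2.69, 2.69]. Speed limits (rad/s): [2.22, 2.22, 2.79, 3.14, 3.14, 3.14].

## Interface

Orientations are given as [roll, pitch, yaw] about the fixed x, y, z axes, in that order (R = Rz(yaw) Ry(pitch) Rx(roll)).
In Python, from cell import state, read_camera, camera_info, env gives the robot as it stands.
- The arm moves only by the tool move_arm, never from a script. Its argument "commands" is a list of rows, each a list of 3 entries, a list of its own where there are three numbers: the shift along the world's x, y, z in cm, then the turn, a rotation vector about the world's x, y, z in degrees, then the opening, from 0 (shut) to 1 (fully open). A call has 1 to 10 rows; each row shifts and turns the commanded pose from where the row before left it; what a row does not reach is not made up. A row lasts 1/10 s, in which the tool goes at most 50 mm and 8.59 degrees, less where a joint would pass 70% of its speed; a pose out of reach is approached as far as the arm can. A call with a gripper value outside its range is refused whole. The fingers move at their own pace and stop on an object; the grip force is fixed at half the most. Time passes only in rows, so rows that do not move let the fingers close. It gives the time, the measured TCP pose, the force, the opening and the grip force at its end, in the units of the state.
- state(): the state, without advancing time (a new reading comes with each control period).
- read_camera(name): name is "side" or "top" or "wrist"; returns the picture (384x512x3 uint8, blue, green, red); there is no depth.
- camera_info(name): a dict with "K" (3x3 intrinsics, pixels), "cam_to_world" (4x4, takes a point from camera to world coordinates). Camera axes: x right, y down, z forward; pixel columns grow to the right and rows downward; lengths in mm; the calibration is good to about 2 mm. A picture is of the moment at which its call begins: read the wrist's pose just before it. camera_info takes no time and is no camera call; for the wrist camera it gives the pose at the moment of the call.
- env.job_done(): hands the job in; it is judged then, once.
The state is a dict: "t": time; "joints": joint angles; "qvel": joint speeds; "tau": joint torques, N m; "eef_pos": TCP position; "tcp_rot": TCP orientation; "ft_force": force on the tool from outside, world axes, zero at the start; "moment": the same for the moment, N m; "opening": opening from 0.0 (shut) to 1.0 (fully open); "grip_force": force on a finger pad.
Only numpy, scipy, OpenCV 4.12 (cv2) and the standard library are available. Lean on these libraries where they do the work, as an engineer would, in place of code of your own. Each camera call takes 0.05 s, during which the arm holds its last target. There are 200 camera calls.

## Task

Tidy up after the soil test: from the cork mat, lay the trimming spatula flat and straight along the middle of the long compartment of the white-walled tool tray, and lay the short two-hole steel bracket (not the longer three-hole strap) flat and straight along the middle of the smallest, empty compartment beside it. Set them down gently rather than dropping them; either end may point either way.

Things in the scene. Friction and masses are not known exactly. Their poses are not given: they have to be found in the camera images.
- spatula_mid (a point): Spatula on a 3 mm thick cork mat, 180 mm long: dark wooden handle 120 x 20 x 18 mm (high), flat steel blade 60 x 32 x 3 mm; about 90 g. Point: mid-length, half-way up the handle (9 mm above the underside), at its balance point and on the handle 30 mm from the blade; grasp here across the 20 mm. x along it to the blade, z up. A brush with bristles, similar in length, lies on the mat too.
- bracket_mid (a point): Short flat steel bracket on the mat: 90 mm long, round ends, 28 mm wide, 10 mm thick, two dark holes 62 mm apart; about 180 g. Point: its centre, half-way up (5 mm above the underside). x along its length, z up. A like strap, 150 mm with three holes, lies there too and is not meant. The order of the four on the mat varies, with 25 mm or more free beside each one's middle.
- long_bay (a point): Long compartment of the tool tray, which is fixed to the bench (250 x 231 mm, grey floor, white walls 5 mm thick, tops 10 mm above the floor inside). Point: centre of the compartment's floor, 3 mm above the bench. Inside 240 mm along x, 86 mm along y; x and y are the tray's axes, z up. The spatula goes here, lengthwise along x.
- short_bay (a point): Smallest compartment of the same tray, beside the long one; the third compartment holds two round stones. Point: centre of its floor, 3 mm above the bench; x and y are the same tray axes. Inside 94 mm along x, 130 mm along y. The bracket goes here, lengthwise along y (at right angles to the spatula).

How it is judged:
By the outcome, as a careful person would: the job done as asked, in the order asked, and still so for the second after the job is handed in, with the robot touching nothing.
It also fails if it takes over 61 s, if anything falls off the work surface, if the arm or the gripper's body presses on something with over 40 N, if the wrist force passes 120 N, or if a joint passes its speed limit or range.

## Working session

There is one attempt and no reset: what is moved stays moved. The work goes in short steps, Python scripts to look and compute and a tool call to move; the robot and the scene stay as the last step left them, time stands still between calls to the robot, and variables do not carry over. Pictures are saved under pics/ and viewed, at most 10 in all, crops included, and the job is handed in when it is done.

Besides the shell and the picture viewer there is one more tool, called after ">>>" as name([rows], argument=value, ...), one row to a line, values as JSON. move_arm: Moves the arm, as the interface text tells. Its arguments: {"type":"object","properties":{"commands":{"type":"array"}},"required":["commands"]}

```bash
mkdir -p pics
python3 - <<'E'
from cell import state, read_camera, camera_info
import cv2, numpy as np
s=state(); print(s['t'],s['eef_pos'],s['tcp_rot'],s['opening'])
for n in ('top','side'):
    im=read_camera(n); cv2.imwrite(f'pics/{n}0.png',im)
    c=camera_info(n); print(n,np.round(c['K'],1).tolist(),np.round(c['cam_to_world'],3).tolist())
cv2.imwrite('pics/top0b.png',cv2.resize(cv2.imread('pics/top0.png'),(800,600),interpolation=cv2.INTER_CUBIC))
E
```

```text
0.0 [ 218.25510984 -585.39409106  214.06134233] [-3.14048857e+00 -9.64268044e-05  3.56841650e-01] 0.9978546252905159
top [[440.2, 0.0, 255.3], [0.0, 440.2, 188.5], [0.0, 0.0, 1.0]] [[-0.01, -0.987, 0.161, 395.173], [-1.0, 0.01, -0.001, -10.03], [-0.001, -0.161, -0.987, 981.254], [0.0, 0.0, 0.0, 1.0]]
side [[448.5, 0.0, 255.6], [0.0, 448.5, 186.9], [0.0, 0.0, 1.0]] [[-0.748, -0.418, 0.516, -106.62], [-0.664, 0.489, -0.565, 694.458], [-0.016, -0.765, -0.644, 822.053], [0.0, 0.0, 0.0, 1.0]]
```

View pics/top0b.png

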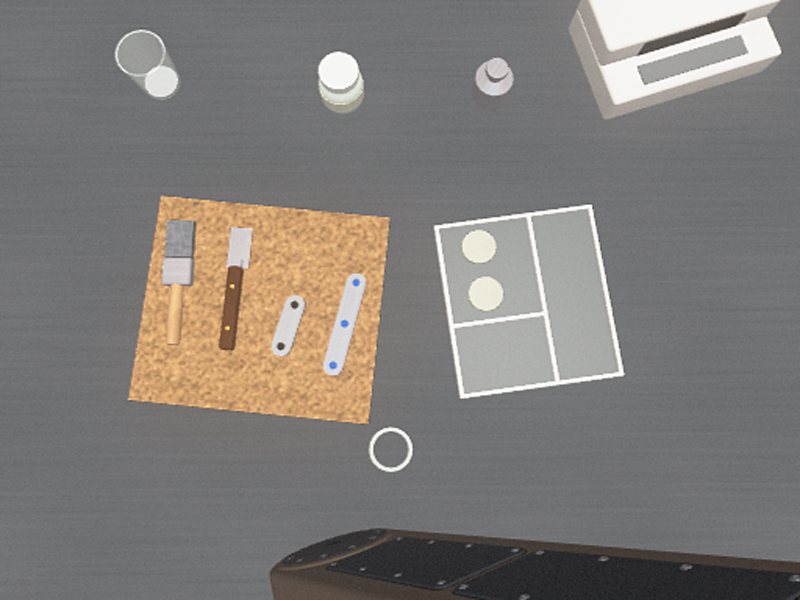

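The top view (scaled 1.5625x) shows the spatula (dark handle) at about (231,290) and the two-dark-hole bracket at (288,326). The tray is at the right: long bay around (577,295), short bay around (505,355). I'll enlarge both areas.

Run:
```python
import cv2
im=cv2.imread('pics/top0.png')
cv2.imwrite('pics/mat.png',cv2.resize(im[138:236,100:240],None,fx=5.5,fy=5.5,interpolation=cv2.INTER_CUBIC))
cv2.imwrite('pics/tray.png',cv2.resize(im[125:260,270:405],None,fx=4.4,fy=4.4,interpolation=cv2.INTER_CUBIC))
```

```text
(no output)
```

View pics/mat.png

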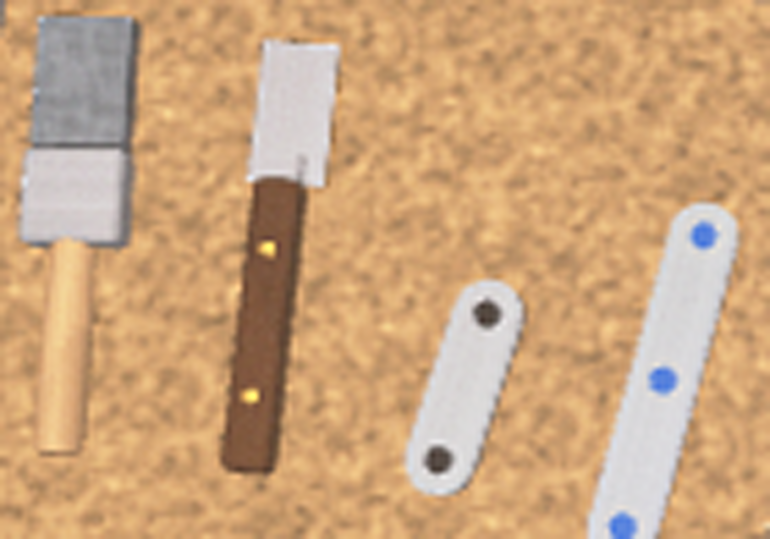

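View pics/tray.png

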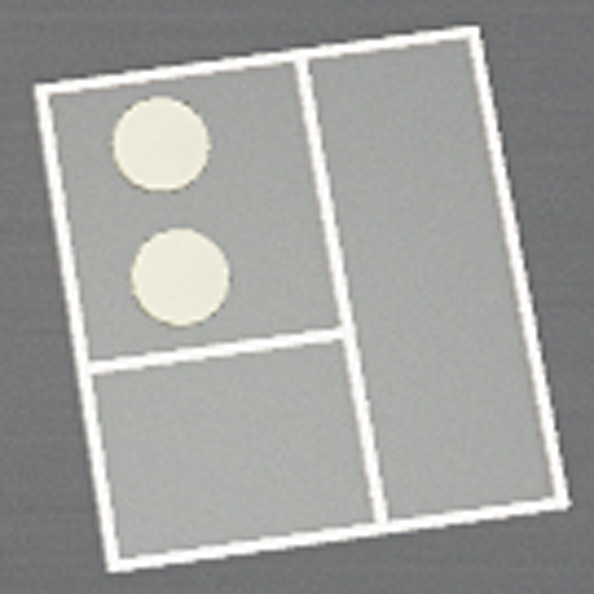

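The crops show: blade tip edge centre (302,43), rivets (268,248) and (251,396), and handle end (248,470). The bracket holes are at (487,313) and (438,459). The tray's outer corners are (36,88), (479,29), (569,504) and (110,571).

```bash
cat > h.py <<'E'
import numpy as np
from cell import camera_info
def w(px,z,cam='top',c=None):
    c=c or camera_info(cam); K=np.array(c['K']);T=np.array(c['cam_to_world'])
    d=T[:3,:3]@np.linalg.solve(K,[px[0],px[1],1]); o=T[:3,3]
    return (o+d*(z-o[2])/d[2])
E
python3 - <<'E'
from h import *
def m(u,v,z): return w((100+(u+.5)/5.5-.5,138+(v+.5)/5.5-.5),z)[:2]
def t(u,v,z): return w((270+(u+.5)/4.4-.5,125+(v+.5)/4.4-.5),z)[:2]
tip=m(302,43,6);r1=m(268,248,21);r2=m(251,396,21);end=m(248,470,21)
print('spat',tip,r1,r2,end,'len',np.linalg.norm(tip-end))
d=tip-end; d/=np.linalg.norm(d); d2=(r1-r2)/np.linalg.norm(r1-r2)
print('mid',(tip+end)/2, 'yaw',np.degrees(np.arctan2(d[1],d[0])),np.degrees(np.arctan2(d2[1],d2[0])))
a=m(487,313,13);b=m(438,459,13);e=a-b
print('brk',(a+b)/2,np.linalg.norm(e),np.degrees(np.arctan2(e[1],e[0])))
TL,TR,BR,BL=[t(u,v,13) for u,v in((36,88),(479,29),(569,504),(110,571))]
print(TL,TR,BR,BL,[np.linalg.norm(p-q) for p,q in((TL,TR),(TR,BR),(BR,BL),(BL,TL))])
C=(TL+TR+BR+BL)/4
X=(TR-BR)+(TL-BL); Y=(TL-TR)+(BL-BR)
print('angs',np.degrees(np.arctan2(X[1],X[0])),np.degrees(np.arctan2(Y[1],Y[0]))-90)
th=(np.arctan2(X[1],X[0])+np.arctan2(Y[1],Y[0])-np.pi/2)/2
x=np.array([np.cos(th),np.sin(th)]);y=np.array([-x[1],x[0]])
# y: -115.5+5+43 ; short: inner y from +110.5 down 130 -> 45.5 ; x: -120+47
print('C',C,'long',C-67.5*y,'short',C+45.5*y-73*x)
print('lip check', [t(u,v,13) for u,v in((219,350),(363,425))], C+45.5*y-26*x, C-19.5*y-73*x)
E
```

```text
spat [655.99907763 218.15554679] [567.09477485 226.10330212] [507.2163666  231.17035909] [477.69505346 231.48354694] len 178.80145587698942
mid [566.84706555 224.81954687] yaw -4.274837130850205 -4.836984779121036
brk [511.44145015 148.1401092 ] 61.82804942209807 -17.693137072404568
[652.99608188 -62.74769235] [ 681.97222359 -292.46191067] [ 437.26665761 -323.64829895] [406.72355537 -94.74201251] [np.float64(231.53453066192142), np.float64(246.68482894983168), np.float64(230.93498883572678), np.float64(248.34209033877772)]
angs 7.332715228017786 7.39445167246177
C [ 544.73962961 -193.39997862] long [ 553.39078572 -260.34329418] short [ 466.51015348 -157.63129029]
lip check [array([ 516.17964609, -152.34021862]), array([ 477.6320181 , -223.09193263])] [ 513.12253617 -151.60752233] [ 474.8408964  -222.09522379]
```

>>> move_arm([
  [[2.5,4,0],[0,0,-1.25],0.42],
  [[2.5,4,0],[0,0,-1.25],0.42],
  [[2.5,4,0],[0,0,-1.25],0.42],
  [[2.5,4,0],[0,0,-1.25],0.42],
  [[2.5,4,0],[0,0,-1.25],0.42],
  [[2.5,4,0],[0,0,-1.25],0.42],
  [[2.5,4,0],[0,0,-1.25],0.42],
  [[2.5,4,0],[0,0,-1.25],0.42],
  [[2.5,4,0],[0,0,-1.25],0.42],
  [[2.5,4,0],[0,0,-1.25],0.42],
])

```text
t: 1.1
eef_pos: [468.9, -183.8, 214.6]
tcp_rot: [-3.142, 0.0, 0.138]
ft_force: [1.1, -0.9, 0.7]
opening: 0.421
grip_force: 0.0
```

>>> move_arm([
  [[1,4.1,-1],[0,0,-1.25],0.42],
  [[1,4.1,-1],[0,0,-1.25],0.42],
  [[1,4.1,-1],[0,0,-1.25],0.42],
  [[1,4.1,-1],[0,0,-1.25],0.42],
  [[1,4.1,-1],[0,0,-1.25],0.42],
  [[1,4.1,-1],[0,0,-1.25],0.42],
  [[1,4.1,-1],[0,0,-1.25],0.42],
  [[1,4.1,-1],[0,0,-1.25],0.42],
  [[1,4.1,-1],[0,0,-1.25],0.42],
  [[0,0,0],[0,0,0],0.42],
])

```text
t: 2.1
eef_pos: [558.2, 187.3, 123.0]
tcp_rot: [3.142, 0.001, -0.055]
ft_force: [-1.2, -0.2, 0.5]
opening: 0.421
grip_force: 0.0
```

>>> move_arm([
  [[0.45,2,-2],[0,0,-0.7],0.42],
  [[0.4,1.8,-2],[0,0,-0.7],0.42],
  [[0,0,-2],[0,0,0],0.42],
  [[0,0,0],[0,0,0],0.42],
  [[0,0,0],[0,0,0],0.42],
])

```text
t: 2.6
eef_pos: [566.7, 220.9, 64.8]
tcp_rot: [3.141, 0.001, -0.082]
ft_force: [0.1, 0.6, 0.7]
opening: 0.418
grip_force: 0.0
```

Run:
```python
from h import *
from cell import state,read_camera
import cv2
s=state(); c=camera_info('wrist'); im=read_camera('wrist'); cv2.imwrite('pics/w1.png',im)
print(s['eef_pos'],s['tcp_rot'])
K=np.array(c['K']);T=np.array(c['cam_to_world']);R=np.linalg.inv(T)
# project expected handle axis points, top z=21
for p in ([477.7,231.5,21],[566.8,225.3,21],[656,218.2,6]):
    q=K@(R@np.r_[p,1])[:3]; print(q[:2]/q[2])
```

```text
[566.72940022 220.86111193  64.83686262] [ 3.14117297e+00  7.68884639e-04 -8.23589033e-02]
[255.7675266  309.90950708]
[253.66775245 206.51957994]
[252.99848792  83.29147098]
```

View pics/w1.png

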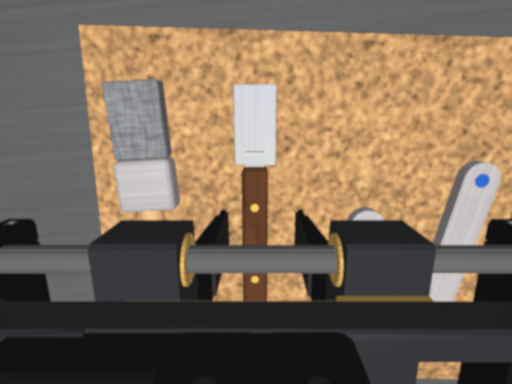

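The wrist view shows the spatula handle centred at about column 255, with blade tip at (255,84). That agrees with the estimate to about 1 mm; I need a shift of about +3 mm in y.

>>> move_arm([
  [[0,0.3,-1.5],[0,0,0.2],0.42],
  [[0,0,-1.5],[0,0,0],0.42],
  [[0,0,-1.2],[0,0,0],0.42],
  [[0,0,-0.7],[0,0,0],0.42],
  [[0,0,-0.5],[0,0,0],0.42],
  [[0,0,-0.3],[0,0,0],0.42],
  [[0,0,0],[0,0,0],0.42],
  [[0,0,0],[0,0,0],0.42],
  [[0,0,0],[0,0,0],0.42],
])

```text
t: 3.55
eef_pos: [567.0, 224.4, 8.1]
tcp_rot: [-3.141, -0.001, -0.079]
ft_force: [0.7, -0.8, 0.5]
opening: 0.421
grip_force: 0.0
```

>>> move_arm([
  [[0,0,-0.2],[0,0,0],0.42],
  [[0,0,0],[0,0,0],0.3],
  [[0,0,0],[0,0,0],0.2],
  [[0,0,0],[0,0,0],0.1],
  [[0,0,0],[0,0,0],0],
  [[0,0,0],[0,0,0],0],
  [[0,0,0],[0,0,0],0],
  [[0,0,0],[0,0,0],0],
  [[0,0,0],[0,0,0],0],
])

```text
t: 4.45
eef_pos: [566.8, 224.4, 5.7]
tcp_rot: [3.142, -0.0, -0.079]
ft_force: [1.2, -0.9, 0.4]
opening: 0.205
grip_force: 30.0
```

>>> move_arm([
  [[0,0,0.4],[0,0,0],0],
  [[0,0,0.8],[0,0,0],0],
  [[0,0,1.2],[0,0,0],0],
  [[0,0,1.2],[0,0,0],0],
  [[0,0,1.2],[0,0,0],0],
  [[0,0,1.2],[0,0,0],0],
  [[0,-1,0],[0,0,0],0],
  [[0,-1.5,0],[0,0,0],0],
  [[0,-2,0],[0,0,0],0],
  [[0,-2.5,0],[0,0,0],0],
])

```text
t: 5.45
eef_pos: [566.3, 152.9, 65.0]
tcp_rot: [3.141, 0.001, -0.078]
ft_force: [1.1, 0.2, -0.4]
opening: 0.208
grip_force: 30.0
```

>>> move_arm([
  [[-0.1,-3,0],[0,0,1],0],
  [[-0.1,-3,0],[0,0,1],0],
  [[-0.1,-3,0],[0,0,1],0],
  [[-0.1,-3,0],[0,0,1],0],
  [[-0.1,-3,0],[0,0,1],0],
  [[-0.1,-3,0],[0,0,1],0],
  [[-0.1,-3,0],[0,0,1],0],
  [[-0.1,-3,0],[0,0,1],0],
  [[-0.1,-3,0],[0,0,1],0],
  [[-0.1,-3,0],[0,0,1],0],
])

```text
t: 6.45
eef_pos: [555.6, -147.8, 65.0]
tcp_rot: [-3.141, 0.001, 0.096]
ft_force: [0.3, 0.0, -0.4]
opening: 0.209
grip_force: 30.0
```

>>> move_arm([
  [[-0.1,-3,0],[0,0,1],0],
  [[-0.1,-2.5,0],[0,0,0.9],0],
  [[-0.1,-2.5,0],[0,0,0],0],
  [[0,-1.5,0],[0,0,0],0],
  [[0,-1,0],[0,0,0],0],
  [[0,-0.5,0],[0,0,0],0],
  [[0,0,0],[0,0,0],0],
  [[0,0,0],[0,0,0],0],
  [[0,0,0],[0,0,0],0],
])

```text
t: 7.35
eef_pos: [553.9, -254.8, 65.7]
tcp_rot: [-3.142, 0.0, 0.13]
ft_force: [0.1, 0.1, 0.2]
opening: 0.211
grip_force: 30.0
```

>>> move_arm([
  [[0,-0.5,-1],[0,0,0],0],
  [[0,0,-1],[0,0,0],0],
  [[0,0,-0.5],[0,0,0],0],
  [[0,0,0],[0,0,0],0],
  [[0,0,0],[0,0,0],0],
])

```text
t: 7.85
eef_pos: [553.8, -260.6, 40.4]
tcp_rot: [-3.141, 0.0, 0.129]
ft_force: [0.3, -1.2, -0.9]
opening: 0.206
grip_force: 30.0
```

Run:
```python
from h import *
from cell import state,read_camera
import cv2
s=state(); c=camera_info('wrist'); im=read_camera('wrist'); t=read_camera('side')
print(s['eef_pos'],s['tcp_rot'])
cv2.imwrite('pics/w2.png',np.vstack([im[:300,:],cv2.resize(t[100:340,:300],None,fx=1.25,fy=1.25)[:, :512] if 0 else cv2.resize(t,(400,300))[:, :400] if 0 else cv2.copyMakeBorder(cv2.resize(t,(400,300)),0,0,0,112,0)]))
K=np.array(c['K']);R=np.linalg.inv(np.array(c['cam_to_world']))
th=np.radians(7.36);x=np.array([np.cos(th),np.sin(th)])
for a in (120,90,60,30): # bay midline, floor
    p=np.r_[np.array([553.4,-260.3])+a*x,3,1]; q=K@(R@p)[:3]; print(a,q[:2]/q[2])
```

```text
[ 553.79237532 -260.58938652   40.39656165] [-3.14139326e+00  3.60574481e-04  1.29013467e-01]
120 [258.81578841  28.74638149]
90 [258.895722  78.710701]
60 [258.97000859 125.1452436 ]
30 [259.0392262  168.41129431]
```

View pics/w2.png

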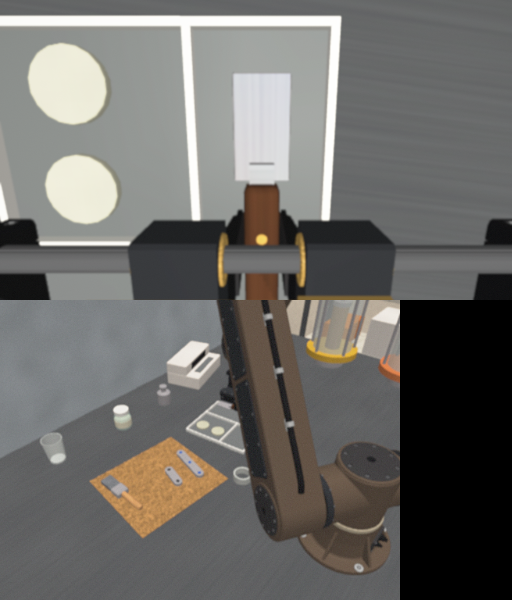

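The wrist view shows the blade centred at column 262, straight between the bay walls at 193 and 329. The side view is blocked by the arm. Lowering now.

>>> move_arm([
  [[0,0,-0.8],[0,0,0],0],
  [[0,0,-0.8],[0,0,0],0],
  [[0,0,-0.7],[0,0,0],0],
  [[0,0,-0.4],[0,0,0],0],
  [[0,0,-0.3],[0,0,0],0],
  [[0,0,-0.2],[0,0,0],0],
  [[0,0,-0.1],[0,0,0],0],
  [[0,0,0],[0,0,0],0],
  [[0,0,0],[0,0,0],0],
  [[0,0,0],[0,0,0],0],
])

```text
t: 8.95
eef_pos: [553.9, -260.7, 7.9]
tcp_rot: [3.141, -0.0, 0.129]
ft_force: [1.0, -0.3, -1.4]
opening: 0.212
grip_force: 30.0
```

>>> move_arm([
  [[0,0,-0.1],[0,0,0],0],
  [[0,0,-0.1],[0,0,0],0],
  [[0,0,0],[0,0,0],0],
  [[0,0,0],[0,0,0],0],
])

```text
t: 9.35
eef_pos: [553.8, -260.6, 5.7]
tcp_rot: [3.141, -0.0, 0.129]
ft_force: [0.0, 0.8, -0.0]
opening: 0.208
grip_force: 30.0
```

>>> move_arm([
  [[0,0,-0.05],[0,0,0],0],
  [[0,0,0],[0,0,0],0],
  [[0,0,0],[0,0,0],0],
])

```text
t: 9.65
eef_pos: [553.8, -260.7, 5.7]
tcp_rot: [3.141, -0.0, 0.129]
ft_force: [-2.6, 1.8, 6.8]
opening: 0.209
grip_force: 30.0
```

Contact at 6.8 N. Releasing slowly.

>>> move_arm([
  [[0,0,0],[0,0,0],0.25],
  [[0,0,0],[0,0,0],0.3],
  [[0,0,0],[0,0,0],0.36],
  [[0,0,0],[0,0,0],0.42],
  [[0,0,0],[0,0,0],0.42],
  [[0,0,0.5],[0,0,0],0.42],
  [[0,0,1],[0,0,0],0.42],
  [[0,0,2],[0,0,0],0.42],
  [[0,0,3],[0,0,0],0.42],
  [[0,0,3],[0,0,0],0.42],
])

```text
t: 10.65
eef_pos: [553.7, -260.6, 101.8]
tcp_rot: [3.142, 0.0, 0.129]
ft_force: [-0.4, 0.2, 0.5]
opening: 0.422
grip_force: 0.0
```

>>> move_arm([
  [[-0.4,4,0],[0,0,-2.5],0.48],
  [[-0.4,4,0],[0,0,-2.5],0.48],
  [[-0.4,4,0],[0,0,-2.5],0.48],
  [[-0.4,4,0],[0,0,-2.5],0.48],
  [[-0.4,4,0],[0,0,-2.5],0.48],
  [[-0.4,4,0],[0,0,-2.5],0.48],
  [[-0.4,4,0],[0,0,-2.5],0.48],
  [[-0.4,4,0],[0,0,-2.5],0.48],
  [[-0.4,4,0],[0,0,-2.5],0.48],
  [[-0.4,4,0],[0,0,-2.5],0.48],
])

```text
t: 11.65
eef_pos: [513.6, 141.0, 101.1]
tcp_rot: [-3.141, -0.001, -0.309]
ft_force: [0.2, 0.4, 0.6]
opening: 0.481
grip_force: 0.0
```

>>> move_arm([
  [[-0.2,0.7,0],[0,0,0],0.48],
  [[0,0,-1.5],[0,0,0],0.48],
  [[0,0,-1.5],[0,0,0],0.48],
  [[0,0,0],[0,0,0],0.48],
  [[0,0,0],[0,0,0],0.48],
])

```text
t: 12.15
eef_pos: [512.0, 146.0, 70.7]
tcp_rot: [3.141, -0.0, -0.307]
ft_force: [-1.0, -0.2, -0.6]
opening: 0.478
grip_force: 0.0
```

Run:
```python
from h import *
from cell import state,read_camera
import cv2
s=state(); c=camera_info('wrist'); im=read_camera('wrist'); t=read_camera('top')
print(s['eef_pos'],s['tcp_rot'])
cv2.imwrite('pics/w3.png',np.hstack([im,cv2.resize(t[120:265,310:405],None,fx=2.648,fy=2.648,interpolation=2)[:384]]))
K=np.array(c['K']);R=np.linalg.inv(np.array(c['cam_to_world']))
a=np.radians(-17.7)
for d in (45,31,0,-31):
    q=K@(R@np.r_[511.4+d*np.cos(a),148.1+d*np.sin(a),13,1])[:3]; print(d,q[:2]/q[2])
```

```text
[512.02343921 145.95055453  70.72316306] [ 3.14149513e+00 -6.81026543e-05 -3.07455556e-01]
45 [257.25939474 146.32970029]
31 [257.29836874 164.46972618]
0 [257.38077175 202.82331121]
-31 [257.45820319 238.8629352 ]
```

View pics/w3.png

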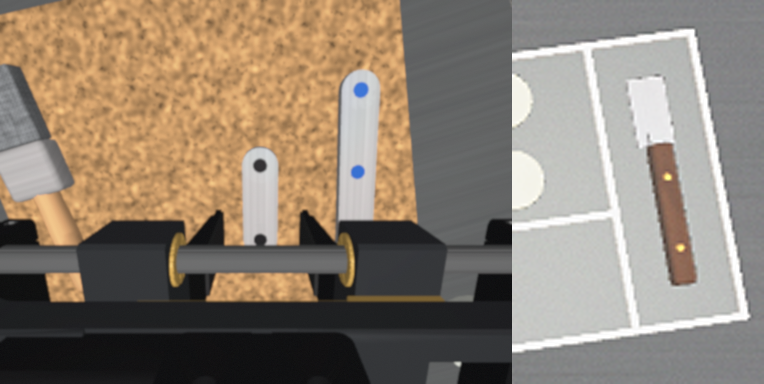

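The wrist view shows the bracket holes at (260,165) and (260,240), straight between the fingers. The inset shows the spatula lying straight in the middle of the long bay. Now the bracket grasp.

>>> move_arm([
  [[-0.05,0.1,-1.5],[0,0,0],0.46],
  [[0,0,-1.5],[0,0,0],0.46],
  [[0,0,-1.5],[0,0,0],0.46],
  [[0,0,-1],[0,0,0],0.46],
  [[0,0,-0.5],[0,0,0],0.46],
  [[0,0,-0.3],[0,0,0],0.46],
  [[0,0,-0.2],[0,0,0],0.46],
  [[0,0,0],[0,0,0],0.46],
  [[0,0,0],[0,0,0],0.46],
])

```text
t: 13.15
eef_pos: [511.5, 147.4, 5.5]
tcp_rot: [-3.141, -0.0, -0.307]
ft_force: [-0.1, -0.1, 0.3]
opening: 0.457
grip_force: 0.0
```

>>> move_arm([
  [[0,0,-0.05],[0,0,0],0.4],
  [[0,0,0],[0,0,0],0.35],
  [[0,0,0],[0,0,0],0.3],
  [[0,0,0],[0,0,0],0.2],
  [[0,0,0],[0,0,0],0.1],
  [[0,0,0],[0,0,0],0],
  [[0,0,0],[0,0,0],0],
  [[0,0,0],[0,0,0],0],
])

```text
t: 13.95
eef_pos: [511.4, 147.4, 4.7]
tcp_rot: [3.142, -0.0, -0.307]
ft_force: [0.5, 0.2, 2.3]
opening: 0.289
grip_force: 30.0
```

>>> move_arm([
  [[0,0,0.4],[0,0,0],0],
  [[0,0,0.8],[0,0,0],0],
  [[0,0,1.2],[0,0,0],0],
  [[0,0,1.2],[0,0,0],0],
  [[0,0,1.2],[0,0,0],0],
  [[0,0,1.2],[0,0,0],0],
  [[0,0,0],[0,0,0],0],
])

```text
t: 14.65
eef_pos: [512.1, 147.5, 66.6]
tcp_rot: [-3.14, -0.003, -0.307]
ft_force: [0.1, -0.1, -1.9]
opening: 0.294
grip_force: 30.0
```

>>> move_arm([
  [[-0.2,-1,0],[0,0,3],0],
  [[-0.2,-1.5,0],[0,0,6],0],
  [[-0.2,-1.5,0],[0,0,6],0],
  [[-0.2,-1.5,0],[0,0,6],0],
  [[-0.2,-1.5,0],[0,0,6],0],
  [[-0.2,-1.5,0],[0,0,6],0],
  [[-0.2,-1.5,0],[0,0,6],0],
  [[-0.2,-1.5,0],[0,0,6],0],
  [[-0.2,-1.5,0],[0,0,6],0],
  [[-0.2,-1.5,0],[0,0,6],0],
])

```text
t: 15.65
eef_pos: [491.1, 1.7, 64.5]
tcp_rot: [-3.141, 0.0, 0.692]
ft_force: [0.4, -0.2, -3.4]
opening: 0.29
grip_force: 30.0
```

>>> move_arm([
  [[-0.2,-1.5,0],[0,0,6],0],
  [[-0.2,-1.5,0],[0,0,6],0],
  [[-0.2,-1.5,0],[0,0,6],0],
  [[-0.2,-1.5,0],[0,0,6],0],
  [[-0.2,-1.5,0],[0,0,6],0],
  [[-0.2,-1.5,0],[0,0,6],0],
  [[-0.2,-1.5,0],[0,0,6],0],
  [[-0.2,-1.5,0],[0,0,6],0],
  [[-0.2,-1.5,0],[0,0,6],0],
  [[-0.2,-1,0],[0,0,4],0],
])

```text
t: 16.65
eef_pos: [471.2, -143.5, 64.5]
tcp_rot: [-3.142, -0.0, 1.703]
ft_force: [-0.0, 0.3, -1.8]
opening: 0.293
grip_force: 30.0
```

>>> move_arm([
  [[-0.2,-1,0],[0,0,0],0],
  [[0,0,0],[0,0,0],0],
  [[0,0,0],[0,0,0],0],
])

```text
t: 16.95
eef_pos: [469.2, -152.6, 64.6]
tcp_rot: [-3.141, -0.0, 1.698]
ft_force: [-0.2, 0.4, -1.8]
opening: 0.292
grip_force: 30.0
```

>>> move_arm([
  [[-0.25,-0.5,-1],[0,0,0],0],
  [[0,0,-1],[0,0,0],0],
  [[0,0,-1],[0,0,0],0],
  [[0,0,0],[0,0,0],0],
  [[0,0,0],[0,0,0],0],
])

```text
t: 17.45
eef_pos: [466.7, -157.4, 34.2]
tcp_rot: [-3.141, -0.001, 1.7]
ft_force: [0.1, -0.5, -2.9]
opening: 0.29
grip_force: 30.0
```

Run:
```python
from h import *
from cell import state,read_camera
import cv2
s=state(); c=camera_info('wrist'); im=read_camera('wrist')
print(s['eef_pos'],s['tcp_rot']); cv2.imwrite('pics/w4.png',im)
K=np.array(c['K']);R=np.linalg.inv(np.array(c['cam_to_world']))
th=np.radians(7.36);x=np.array([np.cos(th),np.sin(th)]);y=np.array([-x[1],x[0]])
for a,b in ((-47,65),(0,65),(47,65)): # inner wall tops
    q=K@(R@np.r_[np.array([466.5,-157.6])+a*x+b*y,13,1])[:3]; print(a,b,q[:2]/q[2])
for b in (45,31): 
    q=K@(R@np.r_[s['eef_pos'][:2]+b*y,s['eef_pos'][2]+8,1])[:3]; print('brk',b,q[:2]/q[2])
```

```text
[ 466.68554604 -157.42800701   34.17581285] [-3.14079166e+00 -6.03229444e-04  1.69992760e+00]
-47 65 [186.3396642 115.7095206]
0 65 [261.38891617 115.73347918]
47 65 [336.46272086 115.7574456 ]
brk 45 [261.72584053 153.26656492]
brk 31 [261.70980915 178.33203175]
```

View pics/w4.png

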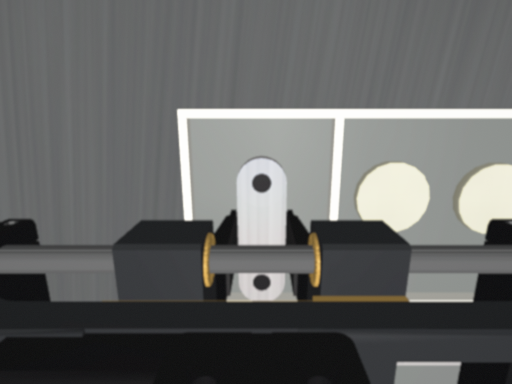

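The wrist view shows the bracket at column 261.5, straight and centred between the inner walls at 189 and 334, with about 1 mm shift in y wanted. Lowering.

>>> move_arm([
  [[0,0.1,-0.8],[0,0,0],0],
  [[0,0,-0.7],[0,0,0],0],
  [[0,0,-0.5],[0,0,0],0],
  [[0,0,-0.3],[0,0,0],0],
  [[0,0,-0.2],[0,0,0],0],
  [[0,0,-0.1],[0,0,0],0],
  [[0,0,-0.1],[0,0,0],0],
  [[0,0,0],[0,0,0],0],
  [[0,0,0],[0,0,0],0],
])

```text
t: 18.4
eef_pos: [466.9, -156.7, 7.8]
tcp_rot: [3.141, 0.0, 1.7]
ft_force: [0.1, 0.4, -2.4]
opening: 0.289
grip_force: 30.0
```

>>> move_arm([
  [[0,0,-0.1],[0,0,0],0],
  [[0,0,-0.1],[0,0,0],0],
  [[0,0,-0.05],[0,0,0],0],
  [[0,0,0],[0,0,0],0],
  [[0,0,0],[0,0,0],0],
])

```text
t: 18.9
eef_pos: [466.8, -156.7, 5.1]
tcp_rot: [3.142, 0.0, 1.7]
ft_force: [-0.3, -0.2, -2.3]
opening: 0.292
grip_force: 30.0
```

>>> move_arm([
  [[0,0,-0.05],[0,0,0],0],
  [[0,0,0],[0,0,0],0],
  [[0,0,0],[0,0,0],0],
])

```text
t: 19.2
eef_pos: [466.9, -156.7, 4.7]
tcp_rot: [3.141, 0.0, 1.7]
ft_force: [-0.7, -0.2, 0.1]
opening: 0.292
grip_force: 30.0
```

Touching down. One last slight lowering, then release and retreat.

>>> move_arm([
  [[0,0,-0.02],[0,0,0],0],
  [[0,0,0],[0,0,0],0],
  [[0,0,0],[0,0,0],0.32],
  [[0,0,0],[0,0,0],0.37],
  [[0,0,0],[0,0,0],0.42],
  [[0,0,0],[0,0,0],0.46],
  [[0,0,0],[0,0,0],0.46],
  [[0,0,0.5],[0,0,0],0.46],
  [[0,0,1],[0,0,0],0.46],
  [[0,0,2],[0,0,0],0.46],
])

```text
t: 20.2
eef_pos: [466.3, -156.4, 39.7]
tcp_rot: [-3.14, -0.001, 1.7]
ft_force: [-0.2, -0.7, 1.2]
opening: 0.454
grip_force: 0.0
```

>>> move_arm([
  [[0,0,3],[0,0,0],0.46],
  [[0,0,3],[0,0,0],0.46],
  [[0,3,1],[0,0,0],0.46],
  [[0,3,0],[0,0,0],0.46],
  [[0,4,0],[0,0,0],0.46],
  [[0,4,0],[0,0,0],0.46],
  [[0,4,0],[0,0,0],0.46],
  [[0,4,0],[0,0,0],0.46],
  [[0,3,0],[0,0,0],0.46],
  [[0,0,0],[0,0,0],0.46],
])

```text
t: 21.2
eef_pos: [466.6, 96.1, 110.3]
tcp_rot: [3.141, -0.0, 1.703]
ft_force: [-0.1, 0.2, 0.3]
opening: 0.456
grip_force: 0.0
```

Run:
```python
from cell import read_camera
import cv2
t=read_camera('top'); cv2.imwrite('pics/t5.png',cv2.resize(t[125:260,270:405],None,fx=4.4,fy=4.4,interpolation=cv2.INTER_CUBIC))
```

```text
(no output)
```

View pics/t5.png

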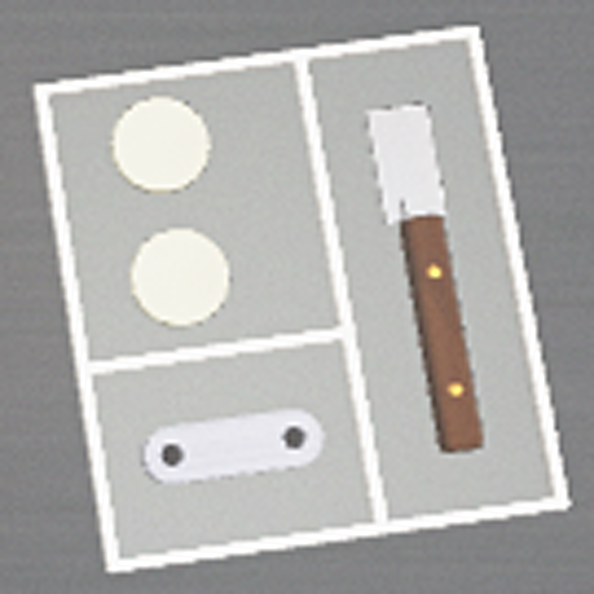

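The final view shows the spatula straight along the middle of the long bay, with blade tip at (397,108) and handle end at (462,450). The bracket's holes are at (172,455) and (294,437), midpoint (233,446) against a bay centre of about (234,447). Handing in.

```bash
python3 -c "
from cell import env
print(env.job_done())"
```

```text
the job is handed in; nothing more can be done
None
```

The spatula lies flat along the middle of the long compartment and the short bracket along the middle of the smallest one. Both look straight and centred to about 2 mm in the last picture, and the job was handed in at about 21 s.

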